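Clamp a printed gear to the mark with the push-to-turn tension knob

TASK

Lay the larger of the two grey printed gears flat in the bay between the orange jaws of the spring-gauge clamp and let go. Then tighten the clamp with its black push-to-turn knob (hold it down just firmly enough to bite, and turn it clockwise) until the dial's needle stands on the red mark, not well past it, and let go. Do not lean hard on the knob (stay below about 18 N), leave the red mark where it is set, and leave the things round about alone.

Things in the scene. Friction and masses are not known exactly. Their poses are not given: they have to be found in the camera images.
- gear_centre (a point): larger grey printed gear with a hub on top, loose, lying flat: 44 mm over the teeth (toothed rim 12 mm tall), 17 mm tall with the hub (hub 18 mm across), 18 g. The point is on its axis half-way up, 8.5 mm above its underside; z up
- bay (a point): middle of the bay (dark rubber patch) on the top face of the clamp's base plate, 12 mm above the table, at a yaw that varies; x across the clamp, y along it towards the knob, z up. Jaws stand along y at either end of the bay; its sides (x) are open for the fingers. The 44 mm gear drops in with 3 mm to spare before the sprung jaw and 3 to 7 mm before the ram jaw
- clamp: spring-gauge clamp, bolted down; aluminium base plate 104 x 310 x 12 mm, long along its own y; origin on the table right under the bay's middle, axes as the bay's. At y = -102 mm a blue round dial drum, 100 mm across, top 43 mm above the table (needle 47 mm); at y = 85 to 145 mm a blue gearbox 64 mm wide, top 50 mm above the table, with the knob on it at y = 115 mm
- anvil: orange sprung jaw, 46 mm wide, 13.5 to 35.5 mm above the table; origin in the middle of its face towards the bay, 25 mm from the bay's middle at rest. It gives way along the clamp's -y, 2.5 N per mm, and drives the needle
- ram: orange ram jaw driven by the knob, 46 mm wide, 13.5 to 35.5 mm above the table; origin in the middle of its face towards the bay, 25 to 29 mm from the bay's middle at the start. It moves to the clamp's -y, 5 mm per rad of drive, pushes the gear along to the sprung jaw and then both on
- knob_grip (a point): black push-to-turn knob, vertical axis: an upright grip bar 14 mm wide, 46 mm long, 26 mm tall, on a round skirt 60 mm across. The point is on the axis half-way up the bar, 13 mm above the skirt's top (about 80 mm above the table); its y axis runs along the bar, x across it. Fingers taking the bar from above may rest their tips on the skirt
- knob: the same knob; origin on its axis at the skirt's underside. Left up it spins freely and drives nothing, so it can be let up and turned back without letting go. A light spring raises it (about 1 N, 3 N at 3.5 mm). After 2 to 3.5 mm down its round clutch dogs meet the drive's 16 ribs, 5 N per mm on; within a rib's pitch of turning they drop up to 1.5 mm in between. Clockwise from above tightens
- drive: steel ribbed drive plate under the knob, 56 mm across, on the knob's axis; stays where it is left. It turns with the knob, either way, only while that is held down: with 7 N down in all the dogs slip over the ribs, 10 N just drives it; 12 to 17 N is right. Over 30 N on the sloping clutch ribs (brief peaks count; from some 21 N down in all) harms it. 1.7 to 3.3 rad from the start reach the mark
- needle_tip (a point): tip of the black needle on the white dial, 42 mm from the dial's axis. It rests at the knob-side end of the tick scale and stays there until ram, gear and sprung jaw touch; then it swings clockwise from above, over the clamp's +x side, 0.2 rad (8.4 mm at the tip) per mm of the sprung jaw, that is about 1 rad per rad of drive
- red_mark (a point): red mark on the dial's rim, set at 0.6 to 1.15 rad of needle swing from rest; the point lies 42 mm from the dial's axis at the needle's height, so the needle stands on the mark when the two points coincide. x radially outward, y against the needle's travel (the needle comes from +y)
- gear_2: smaller grey printed gear, 32 mm across and 21 mm tall, loose, a bystander; may lie where the larger one might; origin at the centre of its underside
- phone_1: black phone lying on the table, 160 x 78 x 10 mm, bystander; origin under its centre
- usb_stick: red memory stick, 56 x 18 x 8 mm, bystander; origin under its centre
- cutter: yellow snap-off knife, 154 x 19 x 19 mm, bystander; origin under its centre
- dust_brush: small brush with wooden handle, 145 x 27 x 12 mm, bystander; origin under its centre
Mind the look-alikes: they are no part of the job. What is shaped like the part that bears gear_centre but turquoise is not meant.

How it is judged:
On the way, in this order (a step that is already met when the one before it is completed fails the run):
1. the larger gear lies flat on the plate in the bay, let go (horizontal distance between gear_centre and bay below 0.014 m and z of gear_centre in the frame of bay below 0.012 m and angle between gear_centre's own z axis and vertical below 0.12 rad and contact force between the fingers and gear_1 below 0.2 N), for 0.2 s.
2. the gear is nipped between the jaws (contact force between gear_1 and ram above 2 N and contact force between gear_1 and anvil above 2 N), for 0.1 s.
At the end, for the whole second after the job is handed in: The larger gear lies flat on the plate, clamped between both jaws within 20 mm of the bay's middle and at rest; the needle's tip is within 5 mm of the red mark's point; the knob is released (horizontal distance between needle_tip and red_mark below 0.005 m and horizontal distance between gear_centre and bay below 0.02 m and z of gear_centre in the frame of bay below 0.012 m and angle between gear_centre's own z axis and vertical below 0.12 rad and contact force between gear_1 and anvil above 3 N and linear speed of gear_1 below 0.01 m/s); the robot touches nothing.
It fails at once if the needle runs more than 13 mm past the red mark (y of needle_tip in the frame of red_mark below -0.013 m).
It fails at once if the knob's clutch ribs are loaded with more than 30 N (from some 21 N of push) (contact force between knob and drive above 30 N).
It fails at once if the red mark is shifted by more than 3 mm (distance of red_mark from where it was at the start of the episode above 0.003 m).
It fails at once if a bystander is shifted by more than 20 mm (distance of any of gear_2, phone_1, usb_stick, cutter, dust_brush from where it was at the start of the episode above 0.02 m).
It also fails if it takes over 72 s, if anything falls off the work surface, if the arm or the gripper's body presses on something with over 40 N, if the wrist force passes 120 N, or if a joint passes its speed limit or range.

ROBOT

A 7-joint arm with a two-finger parallel gripper is mounted at the origin on a cart in front of the work surface, level with it; the furniture and walls round the work are solid. World frame = base frame: x ahead of the robot, y to its left, z up, the work surface at z = 0. Lengths are in m, angles in rad, forces in N, time in s.
With the tool pointing down it reaches from about 0.4 to 0.85 m from the base axis. Payload 10.4 kg.
Tool frame: the origin (TCP) lies midway between the tips of the shut fingers; the grasp point (between the pads) lies 19 mm behind it; z points along the fingers, y is the line along which they close (so a half turn about z gives the same grasp; the last joint's range is limited). The gripper opens to 87 mm and grips with 3 to 60 N. Pads are 19 mm wide; open, the fingers measure 117 mm over their backs; the gripper's body (75 mm by 190 mm) begins 51 mm behind the grasp point.
Start: joints at [-1.342, 0.332, -0.065, 1.46, 0.022, 1.35, -0.088], TCP at [0.156, 0.605, 0.223] pointing down, gripper open.
Joint ranges: [-2.6, 2.6], [-0.5, 2.12], [-1.47, 1.34], [0.16, 2.42], [-1.27, 4.41], [0.06, 2.06], [-2.6, 2.6]. Speed limits (rad/s): [2.22, 2.22, 2.79, 2.79, 3.14, 3.14, 3.14].

INTERFACE

Orientations are given as a unit quaternion [x, y, z, w].
In Python, from bench import r gives the robot as it stands.
- The arm moves only by the tool arm_command, never from a script. Its arguments are lists of equal length, an entry for each row: "xyz": the shift along the world's x, y, z in m, a list of three; "rot": the turn, a rotation vector about the world's x, y, z in rad, a list of three. In form: {"xyz": [[tx, ty, tz], ...], "rot": [[ax, ay, az], ...]}. A call has 1 to 20 rows; each row is the pose to reach, as a shift and turn from the pose commanded when the call began; what a row does not reach only later rows make up. A row lasts 1/12 s, in which the tool goes at most 41.7 mm and 7.16 degrees, less where a joint would pass 70% of its speed; a pose out of reach is approached as far as the arm can. A call with a gripper value outside its range is refused whole. "grip" is the opening, from 0 (shut) to 1 (fully open), set as the call begins (left out, the last holds). The fingers move at their own pace and stop on an object; "squeeze" is the grip in N (left out, the last holds). Time passes only in rows, so rows that repeat a pose let the fingers close. It gives the time, the measured TCP pose, the force, the opening and the grip force at its end, in the units of the state.
- r.read_state(): the state, without advancing time (a new reading comes with each control period).
- r.camera(name): name is "scene" or "top"; returns the picture (480x640x3 uint8, red, green, blue); there is no depth.
- r.camera_model(name): a dict with "fx", "fy", "cx", "cy" (pixels), "T" (4x4, takes a point from camera to world coordinates). Camera axes: x right, y up, looking along -z (the intrinsics and any distortion apply to the point x, -y, -z); pixel columns grow to the right and rows downward; lengths in m; the calibration is good to about 2 mm. A picture is of the moment at which its call begins. camera_model takes no time and is no camera call.
- r.close_job(): hands the job in; it is judged then, once.
Trained networks look in the newest picture that a camera, given by its name, has taken for a name from the list of things; names that differ only in an ending like _2 or _b are one class to them, and where a whole thing is asked for, a point or a joint stands for the part that bears it (a point fixed in the world has none). Each returns a list of dicts, best first, with "conf" (0 to 1); they miss things now and then, are a little off and sometimes report something else, mostly with a low value. They report only what shows in the picture. A call takes as long as a camera call. They do not tell look-alikes from the thing itself.
- r.look_for(label, camera): "at" ([x, y, z] in m, in the coordinates of the camera as it stood for that picture, good to about 4 mm: the middle of the surface that is visible of it).
- r.spot_point(label, camera): "at" ([x, y, z] in m, in the coordinates of the camera as it stood for that picture, good to about 4 mm: a listed point, or the origin of a listed thing).
The state is a dict: "time": time; "joint_positions": joint angles; "joint_vel": joint speeds; "joint_torque": joint torques, N m; "ee_pos": TCP position; "eef_rot": TCP orientation; "ft_force": force on the tool from outside, world axes, zero at the start; "torque": the same for the moment, N m; "width": finger opening in m; "grip_force": force on a finger pad.
Only numpy, scipy, OpenCV 4.12 (cv2) and the standard library are available. Lean on these libraries where they do the work, as an engineer would, in place of code of your own. Each camera call takes 0.05 s, during which the arm holds its last target. There are 200 camera calls.

## Working session

There is one attempt and no reset: what is moved stays moved. The work goes in short steps, Python scripts to look and compute and a tool call to move; the robot and the scene stay as the last step left them, time stands still between calls to the robot, and variables do not carry over. Pictures are saved under pics/ and viewed, at most 10 in all, crops included, and the job is handed in when it is done.

Besides the shell and the picture viewer there is one more tool, called as name(argument=value, ...) on one line, values as JSON. arm_command: Moves the arm, as the interface text tells. Its arguments: {"type":"object","properties":{"xyz":{"type":"array"},"rot":{"type":"array"},"grip":{"type":"number"},"squeeze":{"type":"number"}},"required":["xyz","rot"]}

```bash
mkdir -p pics; ls; cat > h.py <<'E'
from bench import r
import numpy as np, cv2
def look(lab,cam,f='spot'):
    T=np.array(r.camera_model(cam)['T'])
    for d in (r.spot_point if f=='spot' else r.look_for)(lab,cam):
        p=T@np.r_[d['at'],1]; print(cam,lab,f,round(d['conf'],2),np.round(p[:3],4))
def save(cam,n):
    im=r.camera(cam); cv2.imwrite('pics/'+n,im[:,:,::-1]); return im
def proj(cam,p):
    m=r.camera_model(cam); q=np.linalg.inv(np.array(m['T']))@np.r_[p,1]
    return m['cx']+m['fx']*q[0]/-q[2], m['cy']+m['fy']*q[1]/q[2]
E
python3 - <<'E'
from h import *
for c in('scene','top'):
    save(c,c+'0.png'); m=r.camera_model(c); print({k:(np.round(v,3).tolist()) for k,v in m.items() if not isinstance(v,str)})
    for l in('gear_centre','bay','knob_grip','needle_tip','red_mark','gear_2','clamp','phone_1'): look(l,c)
s=r.read_state(); print(s['time'],s['ee_pos'],s['eef_rot'],s['ft_force'],s['width'])
E
```

```text
pics
{'fx': 563.905, 'fy': 563.905, 'cx': 316.453, 'cy': 241.911, 'T': [[0.847, 0.338, -0.41, -0.006], [-0.531, 0.559, -0.637, -0.935], [0.014, 0.757, 0.653, 0.927], [0.0, 0.0, 0.0, 1.0]]}
scene gear_centre spot 0.66 [ 0.5617 -0.3012  0.0079]
scene gear_centre spot 0.62 [ 0.6064 -0.2165  0.0106]
scene gear_centre spot 0.53 [ 0.6165 -0.134   0.0099]
scene gear_centre spot 0.36 [0.4815 0.0283 0.0228]
scene gear_centre spot 0.18 [ 0.467  -0.2991 -0.0022]
scene bay spot 0.79 [ 0.4866 -0.0028  0.0079]
scene knob_grip spot 0.6 [0.4685 0.1137 0.0804]
scene needle_tip spot 0.43 [ 0.521  -0.0651  0.0416]
scene red_mark spot 0.41 [ 0.4654 -0.3011 -0.0021]
scene red_mark spot 0.28 [ 0.5847 -0.5127 -0.0049]
scene gear_2 spot 0.65 [ 0.4647 -0.2999 -0.0028]
scene clamp spot 0.91 [ 0.4812 -0.0018 -0.0025]
scene phone_1 spot 0.78 [ 0.6335 -0.393  -0.0039]
{'fx': 433.835, 'fy': 433.835, 'cx': 315.997, 'cy': 238.422, 'T': [[0.028, 0.994, -0.103, 0.399], [-1.0, 0.028, -0.009, -0.107], [-0.006, 0.103, 0.995, 1.305], [0.0, 0.0, 0.0, 1.0]]}
top gear_centre spot 0.54 [ 0.6008 -0.2166  0.0074]
top gear_centre spot 0.53 [ 0.5544 -0.2995  0.0121]
top gear_centre spot 0.41 [ 0.6131 -0.1314  0.0076]
top gear_centre spot 0.37 [0.4828 0.0022 0.0022]
top bay spot 0.9 [0.4865 0.0045 0.0137]
top knob_grip spot 0.7 [0.4696 0.1132 0.0871]
top needle_tip spot 0.54 [ 0.5184 -0.0717  0.0421]
top clamp spot 0.95 [ 4.819e-01 -2.000e-04  0.000e+00]
top phone_1 spot 0.91 [ 0.634  -0.3862 -0.001 ]
top phone_1 spot 0.4 [0.5977 0.2499 0.0023]
0.9 [0.15572105 0.60530383 0.22256334] [1.25565006e-01 9.92085394e-01 3.12532772e-05 1.14165774e-06] [-0.06593193  0.16099553  0.07322953] 0.08676710492307023
```

View pics/top0.png

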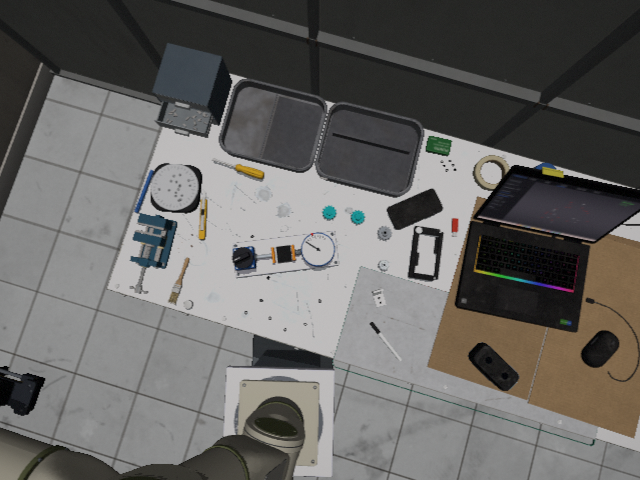

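View pics/scene0.png

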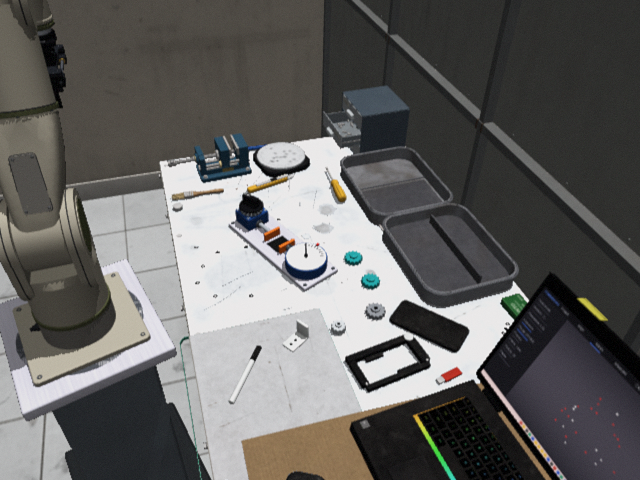

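```bash
python3 - <<'E'
import cv2,numpy as np
t=cv2.imread('pics/top0.png');s=cv2.imread('pics/scene0.png')
a=cv2.resize(t[215:295,225:345],(780,520),interpolation=cv2.INTER_CUBIC)  #6.5x
cv2.imwrite('pics/a.png',a)
b=cv2.resize(s[185:295,220:345],(625,550),interpolation=cv2.INTER_CUBIC) #5x
cv2.imwrite('pics/b.png',b)
E
```

```text
(no output)
```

View pics/a.png

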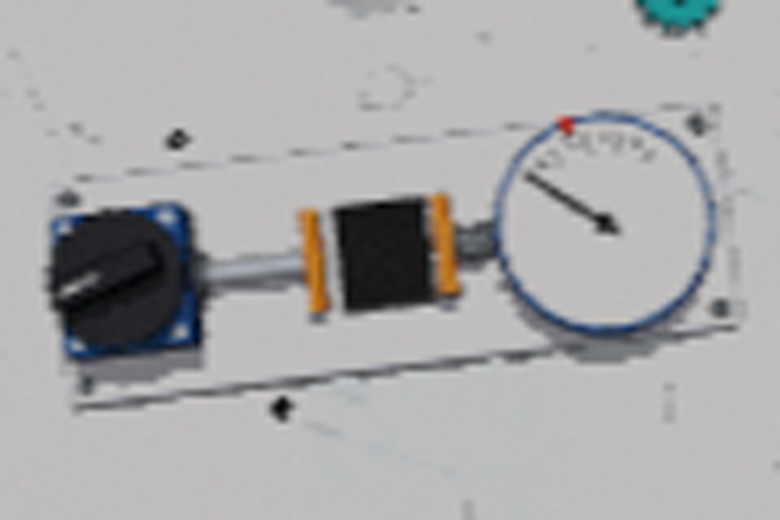

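View pics/b.png

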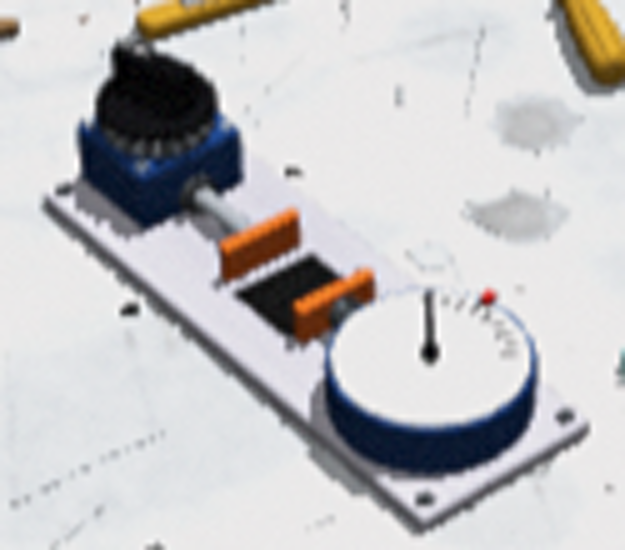

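```bash
cat >> h.py <<'E'
def pix2w(cam,u,v,z):
    m=r.camera_model(cam); T=np.array(m['T']); d=T[:3,:3]@np.array([(u-m['cx'])/m['fx'],-(v-m['cy'])/m['fy'],-1]); o=T[:3,3]
    return o+d*(z-o[2])/d[2]
E
python3 - <<'E'
from h import *
from scipy.optimize import least_squares
ob={'top':[((606,223),(0,-.102,.043)),((120,282),(0,.115,.067)),((387,254.5),(0,0,.012)),((75,180),(.052,.155,.012)),((735,327),(-.052,-.155,.012)),((75,408),(-.052,.155,.0)),((715,107),(.052,-.155,.012))],
'scene':[((431,358),(0,-.102,.043)),((45,200),(-.052,.155,.012)),((420,522),(-.052,-.155,.012)),((588,425),(.052,-.155,.012))]}
def full(c,u): return ((u[0]+.5)/6.5+224.5,(u[1]+.5)/6.5+214.5) if c=='top' else ((u[0]+.5)/5+219.5,(u[1]+.5)/5+184.5)
def w(p,q): c,s=np.cos(p[2]),np.sin(p[2]); return np.array([p[0]+c*q[0]-s*q[1],p[1]+s*q[0]+c*q[1],q[2]])
def res(p,cs): return np.concatenate([np.subtract(proj(c,w(p,q)),full(c,u)) for c in cs for u,q in ob[c]])
for cs in (['top'],['scene'],['top','scene']):
    f=least_squares(res,[.486,.001,.15],x_scale=[.01,.01,.1],args=(cs,)); print(cs,f.x.round(4),f.fun.round(1))
p=f.x
print('knob',w(p,(0,.115,.08)),'dial',w(p,(0,-.102,.047)))
for n,z,u in(('tip',.047,(527,175)),('red',.047,(566,124)),('bar1',.093,(60,297)),('bar2',.093,(155,255))): print(n,pix2w('top',*full('top',u),z).round(4))
for n,z,u in(('tip',.047,(430,293)),('red',.047,(488,297))): print(n,pix2w('scene',*full('scene',u),z).round(4))
# gear blobs
for cam,(cu,cv) in (('top',(384,233)),('scene',(375,311))):
    im=cv2.imread(f'pics/{cam}0.png'); k=18; c=im[cv-k:cv+k,cu-k:cu+k]; g=cv2.cvtColor(c,6)
    m=(g<165).astype(np.uint8); n,l,st,ce=cv2.connectedComponentsWithStats(m); i=l[k,k] or 1+st[1:,4].argmax()
    x,y,ww,hh,a=st[i]; u,v=cu-k+x+(ww-1)/2,cv-k+y+(hh-1)/2
    print(cam,st[i],'box',pix2w(cam,u,v,.0085).round(4),'cen',pix2w(cam,cu-k+ce[i][0],cv-k+ce[i][1],.0085).round(4))
    P=cv2.resize(im[cv-25:cv+25,cu-25:cu+25],(375,375),interpolation=2); cv2.imwrite(f'pics/g_{cam}.png',P)
cv2.imwrite('pics/g.png',np.hstack([cv2.imread('pics/g_top.png'),cv2.imread('pics/g_scene.png')]))
E
```

```text
['top'] [ 0.4834 -0.0043  0.1413] [ 1.3  0.3  0.7 -0.8  1.1  0.1 -4.2  0.2  1.1  0.4 -0.2 -0.2  0.1 -0.2]
['scene'] [ 0.4847 -0.007   0.1415] [ 0.6  1.1 -1.2 -1.8 -0.1  0.5  0.6 -0.3]
['top', 'scene'] [ 0.4841 -0.0053  0.1432] [ 1.6  0.   1.  -1.   1.4 -0.1 -3.9  0.1  1.5  0.1  0.2 -0.3  0.4 -0.5
  0.1  0.7 -1.7 -2.  -0.6  0.1  0.  -0.7]
knob [0.4677267  0.10850392 0.08      ] dial [ 0.49870287 -0.10627382  0.047     ]
tip [ 0.5189 -0.0655  0.047 ]
red [ 0.5424 -0.0823  0.047 ]
bar1 [0.4562 0.1323 0.093 ]
bar2 [0.4754 0.0922 0.093 ]
tip [ 0.521  -0.0682  0.047 ]
red [ 0.5431 -0.085   0.047 ]
top [ 11  11  15  16 187] box [ 0.5533 -0.2989  0.0085] cen [ 0.5539 -0.2984  0.0085]
scene [  7  10  22  18 273] box [ 0.5547 -0.3029  0.0085] cen [ 0.5548 -0.3041  0.0085]
```

View pics/g.png

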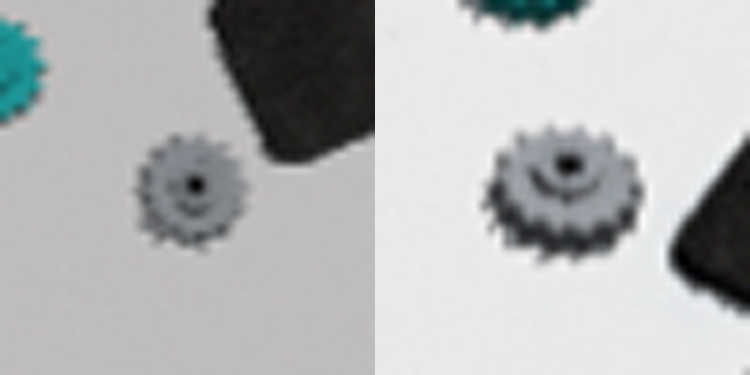

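```bash
cat > fit.py <<'E'
from h import *
from scipy.optimize import least_squares
def tri(a,b):
    f=least_squares(lambda p:np.r_[np.subtract(proj('top',p),a),np.subtract(proj('scene',p),b)],[.5,0,.02],x_scale=.01); return f.x.round(4),f.fun.round(1)
def w(p,q): c,s=np.cos(p[2]),np.sin(p[2]); return np.array([p[0]+c*q[0]-s*q[1],p[1]+s*q[0]+c*q[1],q[2]])
def full(c,u): return ((u[0]+.5)/6.5+224.5,(u[1]+.5)/6.5+214.5) if c=='top' else ((u[0]+.5)/5+219.5,(u[1]+.5)/5+184.5)
E
python3 - <<'E'
from fit import *
print('gearhole',tri((384.6,232.1),(375.3,307.3)))
print('dial',tri(full('top',(606,223)),full('scene',(431,358))))
print('tip',tri(full('top',(527,175)),full('scene',(430,293))))
print('red',tri(full('top',(566,124)),full('scene',(488,297))))
print('anvil top mid',tri(full('top',(445,244)),full('scene',(334,293))))
print('ram top mid',tri(full('top',(313,260)),full('scene',(259,233))))
print('bay',tri(full('top',(387,254.5)),full('scene',(297,295))))
print('knob skirt',tri(full('top',(120,282)),full('scene',(157,103))))
ob={'top':[((606,223),(0,-.102,.043)),((120,282),(0,.115,.067)),((387,254.5),(0,0,.012)),((735,327),(-.052,-.155,.012)),((715,107),(.052,-.155,.012))],
'scene':[((431,358),(0,-.102,.043)),((45,200),(-.052,.155,.012)),((420,522),(-.052,-.155,.012)),((588,425),(.052,-.155,.012))]}
def res(p,cs): return np.concatenate([np.subtract(proj(c,w(p,q)),full(c,u)) for c in cs for u,q in ob[c]])
for cs in (['top'],['scene'],['top','scene']):
    f=least_squares(res,[.486,.001,.15],x_scale=[.01,.01,.1],args=(cs,)); print(cs,f.x.round(4),f.fun.round(1))
E
```

```text
gearhole (array([ 0.5575, -0.2999,  0.0174]), array([ 0.2, -0.3, -0.3,  0. ]))
dial (array([ 0.5   , -0.1021,  0.0413]), array([ 0.2, -0.4, -0.4,  0. ]))
tip (array([ 0.5207, -0.0663,  0.0456]), array([ 0.3, -0.6, -0.5,  0. ]))
red (array([ 0.5436, -0.0828,  0.045 ]), array([ 0.2, -0.3, -0.3,  0. ]))
anvil top mid (array([ 0.4892, -0.0295,  0.0325]), array([ 0.2, -0.4, -0.4,  0. ]))
ram top mid (array([0.4803, 0.03  , 0.0317]), array([ 0.2, -0.4, -0.4,  0. ]))
bay (array([ 0.4843, -0.0015,  0.0126]), array([ 0.1, -0.2, -0.2,  0. ]))
knob skirt (array([0.4667, 0.1108, 0.0653]), array([ 0.3, -0.6, -0.6,  0. ]))
['top'] [ 0.4829 -0.0019  0.1478] [ 0.4  0.3 -0.2 -0.4  0.2  0.3  0.4  0.2 -0.9 -0.4]
['scene'] [ 0.4847 -0.007   0.1415] [ 0.6  1.1 -1.2 -1.8 -0.1  0.5  0.6 -0.3]
['top', 'scene'] [ 0.4842 -0.0041  0.1456] [ 1.2 -0.1  0.6 -0.9  1.  -0.1  1.1 -0.  -0.1 -0.6 -0.1  0.4 -2.  -2.2
 -0.7 -0.3 -0.2 -1.1]
```

arm_command(xyz=[[0.264,-0.305,0],[0.264,-0.305,0],[0.264,-0.305,0],[0.264,-0.305,0],[0.264,-0.305,0],[0.264,-0.305,0],[0.264,-0.305,0],[0.264,-0.305,0],[0.264,-0.305,0],[0.264,-0.305,0],[0.264,-0.305,0],[0.264,-0.305,0]], rot=[[0,0,-0.1],[0,0,-0.2],[0,0,-0.3],[0,0,-0.4],[0,0,-0.534],[0,0,-0.534],[0,0,-0.534],[0,0,-0.534],[0,0,-0.534],[0,0,-0.534],[0,0,-0.534],[0,0,-0.534]], grip=0.78, squeeze=12)

```text
time: 1.9
ee_pos: [0.4207, 0.299, 0.2228]
eef_rot: [0.385, 0.923, 0.0, 0.0]
ft_force: [-0.6, -0.2, -0.1]
width: 0.0678
grip_force: 0.0
```

arm_command(xyz=[[0.137,-0.599,-0.05],[0.137,-0.599,-0.05],[0.137,-0.599,-0.05],[0.137,-0.599,-0.05],[0.137,-0.599,-0.05],[0.137,-0.599,-0.05],[0.137,-0.599,-0.1],[0.137,-0.599,-0.1],[0.137,-0.599,-0.1],[0.137,-0.599,-0.1],[0.137,-0.599,-0.1],[0.137,-0.599,-0.1],[0.137,-0.599,-0.15],[0.137,-0.599,-0.15],[0.137,-0.599,-0.15],[0.137,-0.599,-0.15],[0.137,-0.599,-0.15],[0.137,-0.599,-0.15],[0.137,-0.599,-0.15]], rot=[[0,0,0],[0,0,0],[0,0,0],[0,0,0],[0,0,0],[0,0,0],[0,0,0],[0,0,0],[0,0,0],[0,0,0],[0,0,0],[0,0,0],[0,0,0],[0,0,0],[0,0,0],[0,0,0],[0,0,0],[0,0,0],[0,0,0]])

```text
time: 3.48
ee_pos: [0.5577, -0.2967, 0.0727]
eef_rot: [0.382, 0.924, 0.001, -0.0]
ft_force: [0.2, 0.4, -0.4]
width: 0.0676
grip_force: 0.0
```

arm_command(xyz=[[0,0,-0.02],[0,0,-0.04],[0,0,-0.04],[0,0,-0.04]], rot=[[0,0,0],[0,0,0],[0,0,0],[0,0,0]])

```text
time: 3.82
ee_pos: [0.5571, -0.2967, 0.0329]
eef_rot: [0.382, 0.924, 0.001, -0.0]
ft_force: [0.6, 0.2, 0.5]
width: 0.0678
grip_force: 0.0
```

```bash
python3 - <<'E'
from h import *
s=r.read_state(); print(s['ee_pos'],s['ft_force'])
a=save('top','t1.png');b=save('scene','s1.png')
A=cv2.resize(a[200:270,345:425],(560,490),interpolation=2)
cv2.imwrite('pics/c1.png',np.hstack([cv2.resize(a[203:263,354:414],(399,400),interpolation=2),cv2.resize(b[270:340,340:410],(400,400),interpolation=2)])[:,:,::-1])
E
```

```text
[ 0.55713173 -0.29670832  0.03289819] [0.57369542 0.17642892 0.48215529]
```

View pics/c1.png

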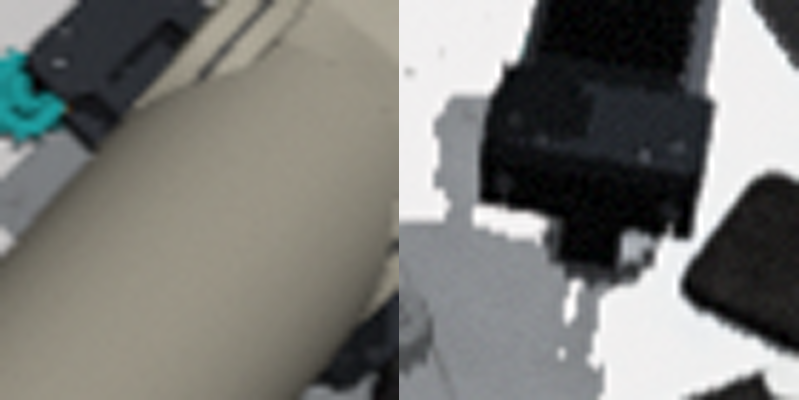

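arm_command(xyz=[[0,-0.003,-0.01],[0,-0.003,-0.02],[0,-0.003,-0.025],[0,-0.003,-0.029],[0,-0.003,-0.029],[0,-0.003,-0.029]], rot=[[0,0,0],[0,0,0],[0,0,0],[0,0,0],[0,0,0],[0,0,0]])

```text
time: 4.42
ee_pos: [0.5565, -0.3017, 0.0033]
eef_rot: [0.383, 0.924, -0.0, -0.0]
ft_force: [0.5, -0.1, 1.0]
width: 0.0678
grip_force: 0.0
```

arm_command(xyz=[[0,0,0],[0,0,0],[0,0,0],[0,0,0],[0,0,0],[0,0,0],[0,0,0]], rot=[[0,0,0],[0,0,0],[0,0,0],[0,0,0],[0,0,0],[0,0,0],[0,0,0]], grip=0.35, squeeze=12)

```text
time: 5.0
ee_pos: [0.5568, -0.3017, 0.0038]
eef_rot: [0.383, 0.924, 0.0, 0.0]
ft_force: [0.3, 0.2, 1.4]
width: 0.0427
grip_force: 12.0
```

arm_command(xyz=[[0,0,0.02],[0,0,0.06],[0,0,0.09],[-0.073,0.3,0.09],[-0.073,0.3,0.09],[-0.073,0.3,0.09],[-0.073,0.3,0.09],[-0.073,0.3,0.09],[-0.073,0.3,0.09],[-0.073,0.3,0.09],[-0.073,0.3,0.09],[-0.073,0.3,0.09],[-0.073,0.3,0.09],[-0.073,0.3,0.09],[-0.073,0.3,0.09]], rot=[[0,0,0],[0,0,0],[0,0,-0.1],[0,0,-0.2],[0,0,-0.3],[0,0,-0.4],[0,0,-0.5],[0,0,-0.634],[0,0,-0.634],[0,0,-0.634],[0,0,-0.634],[0,0,-0.634],[0,0,-0.634],[0,0,-0.634],[0,0,-0.634]])

```text
time: 6.25
ee_pos: [0.4839, -0.003, 0.0937]
eef_rot: [0.653, 0.758, -0.0, 0.0]
ft_force: [-0.3, -0.2, -0.6]
width: 0.0425
grip_force: 12.0
```

```bash
python3 - <<'E'
from h import *
s=r.read_state(); print(s['ee_pos'],s['ft_force'],s['width'],s['grip_force'])
a=save('top','t2.png');b=save('scene','s2.png')
for l in('gear_centre','bay'): look(l,'scene'); look(l,'top')
u,v=proj('scene',s['ee_pos']); print(u,v,proj('top',s['ee_pos']))
cv2.imwrite('pics/c2.png',np.hstack([cv2.resize(a[220:280,240:300],(300,300),interpolation=2),cv2.resize(b[180:280,230:330],(500,500),interpolation=2)[:300] if 0 else cv2.resize(b[190:270,240:340],(375,300),interpolation=2)])[:,:,::-1])
E
```

```text
[ 0.48389474 -0.00303316  0.09365539] [-0.26535795 -0.21904889 -0.5887529 ] 0.04246962932791696 11.986051877975115
scene gear_centre spot 0.65 [ 0.6159 -0.134   0.0086]
scene gear_centre spot 0.63 [ 0.6055 -0.2155  0.0119]
scene gear_centre spot 0.56 [ 0.4881 -0.0013  0.0992]
top gear_centre spot 0.53 [ 6.324e-01 -3.914e-01  5.000e-04]
top gear_centre spot 0.5 [ 0.613  -0.1306  0.0056]
top gear_centre spot 0.42 [ 0.6011 -0.2172  0.0078]
scene bay spot 0.67 [ 0.4866 -0.003   0.0091]
scene bay spot 0.61 [ 0.4903 -0.0289  0.0222]
top bay spot 0.77 [0.485  0.0016 0.0154]
top bay spot 0.22 [0.4834 0.0011 0.0009]
277.9882559769734 218.25985869641144 (np.float64(282.47565259429865), np.float64(251.72692146205512))
```

View pics/c2.png

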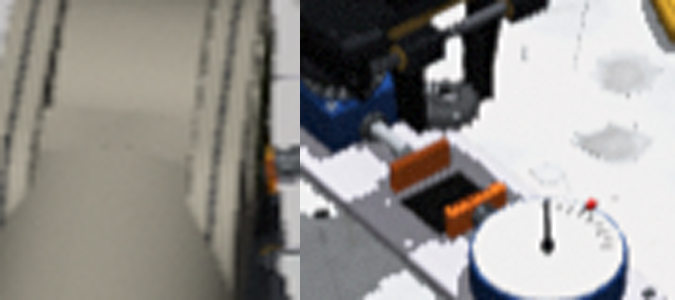

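```bash
python3 - <<'E'
from fit import *
print(pix2w('scene',280-.5+.13,212.9-.4,.107), pix2w('scene',*full('scene',(297,295)),.012))
# jaw top mids via scene, at z=.0355, clamp frame
p=(.484,-.0018,.152)
for n,u in(('anvil',(334,293)),('ram',(259,233))):
    q=pix2w('scene',*full('scene',u),.0355)[:2]-p[:2]; c,s=np.cos(.152),np.sin(.152); print(n,c*q[0]+s*q[1],-s*q[0]+c*q[1])
E
```

```text
[ 0.49003829 -0.00081105  0.107     ] [ 0.48500532 -0.00102499  0.012     ]
anvil -0.00041842113917322545 -0.03145001039245996
ram -0.0006641764383760731 0.027694980298686927
```

arm_command(xyz=[[0,0,-0.03],[0,0,-0.05],[0,0,-0.05],[0,0,-0.05]], rot=[[0,0,0],[0,0,0],[0,0,0],[0,0,0]])

```text
time: 6.88
ee_pos: [0.4831, -0.0023, 0.0433]
eef_rot: [0.652, 0.758, -0.001, -0.0]
ft_force: [-0.6, 0.5, 0.7]
width: 0.0425
grip_force: 12.0
```

```bash
python3 - <<'E'
from h import *
s=r.read_state(); print(s['ee_pos'],s['ft_force'],s['width'],s['grip_force'])
b=save('scene','s3.png')
look('gear_centre','scene'); look('ram','scene');look('anvil','scene')
cv2.imwrite('pics/c3.png',cv2.resize(b[205:255,250:325],(750,500),interpolation=2)[:,:,::-1])
E
```

```text
[ 0.48309018 -0.00232614  0.04329289] [-0.609836    0.46421176  0.70985669] 0.04246438732029747 11.986084157033474
scene gear_centre spot 0.66 [ 0.6164 -0.1342  0.0113]
scene gear_centre spot 0.62 [ 4.854e-01 -4.000e-04  4.780e-02]
scene gear_centre spot 0.48 [ 0.602  -0.2166  0.0113]
scene ram spot 0.37 [0.4826 0.0292 0.0248]
scene anvil spot 0.5 [ 0.492  -0.0264  0.0235]
```

View pics/c3.png

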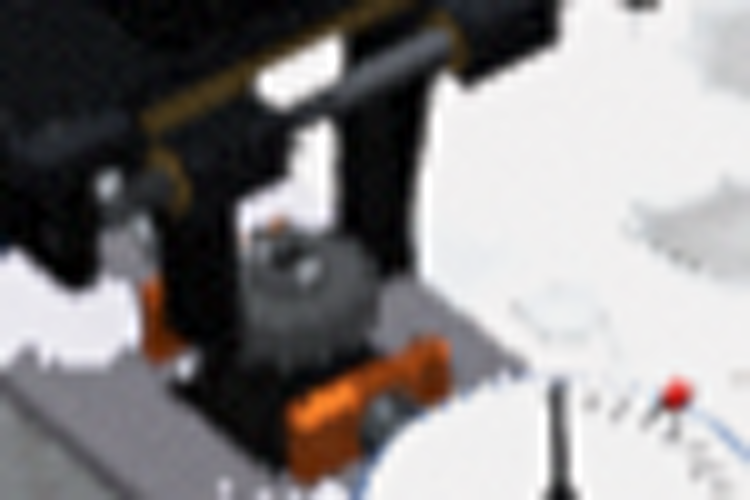

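arm_command(xyz=[[0,0.001,-0.008],[0,0.001,-0.014],[0,0.001,-0.019],[0,0.001,-0.023],[0,0.001,-0.026],[0,0.001,-0.027],[0,0.001,-0.027]], rot=[[0,0,0],[0,0,0],[0,0,0],[0,0,0],[0,0,0],[0,0,0],[0,0,0]])

```text
time: 7.67
ee_pos: [0.4835, -0.0008, 0.0163]
eef_rot: [0.652, 0.758, -0.0, -0.0]
ft_force: [0.3, 0.2, 0.0]
width: 0.0421
grip_force: 12.0
```

Not on the plate yet by force; lower 1 mm and release.

arm_command(xyz=[[0,0,-0.001],[0,0,-0.001],[0,0,-0.001]], rot=[[0,0,0],[0,0,0],[0,0,0]])

```text
time: 7.92
ee_pos: [0.4838, -0.0007, 0.0157]
eef_rot: [0.652, 0.758, 0.0, 0.0]
ft_force: [1.5, 0.1, -0.6]
width: 0.0425
grip_force: 12.0
```

arm_command(xyz=[[0,0,0],[0,0,0],[0,0,0],[0,0,0],[0,0,0],[0,0,0.01],[0,0,0.04],[0,0,0.08],[0,0,0.12],[0,0,0.12]], rot=[[0,0,0],[0,0,0],[0,0,0],[0,0,0],[0,0,0],[0,0,0],[0,0,0],[0,0,0],[0,0,0],[0,0,0]], grip=0.75)

```text
time: 8.75
ee_pos: [0.4874, -0.0012, 0.1427]
eef_rot: [0.652, 0.758, 0.004, 0.002]
ft_force: [1.3, 0.3, 0.6]
width: 0.0653
grip_force: 0.0
```

```bash
python3 - <<'E'
from h import *
s=r.read_state(); print(s['ee_pos'],s['ft_force'],s['width'])
b=save('scene','s4.png')
for l in('gear_centre','ram','anvil','knob_grip'): look(l,'scene')
cv2.imwrite('pics/c4.png',cv2.resize(b[185:295,220:345],(625,550),interpolation=2)[:,:,::-1])
E
```

```text
[ 0.48736568 -0.00118926  0.14267237] [1.2924899  0.33033708 0.64831256] 0.06532186674737986
scene gear_centre spot 0.53 [ 0.6194 -0.1332  0.0094]
scene gear_centre spot 0.52 [ 0.6041 -0.2164  0.0097]
scene gear_centre spot 0.48 [0.4881 0.0021 0.0205]
scene ram spot 0.49 [0.4825 0.0262 0.0278]
scene anvil spot 0.65 [ 0.489  -0.0254  0.0226]
scene knob_grip spot 0.85 [0.4672 0.1136 0.0792]
```

View pics/c4.png

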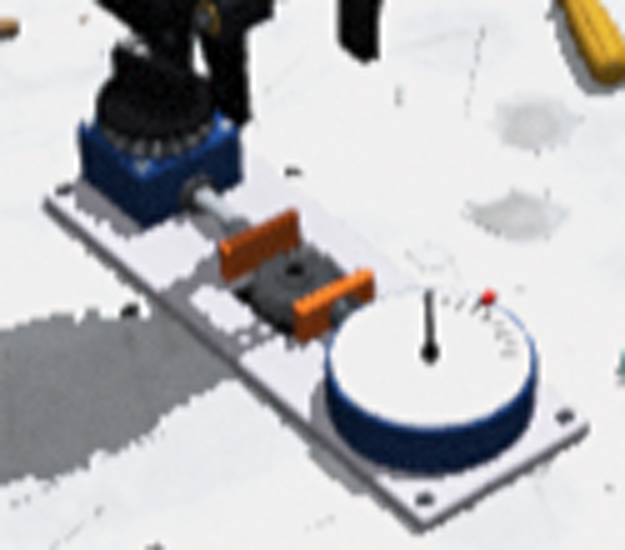

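```bash
python3 - <<'E'
from h import *
print(np.round(r.read_state()['joint_positions'],3))
E
```

```text
[-0.891  0.098  0.85   1.972 -0.082  1.107  0.144]
```

arm_command(xyz=[[-0.0194,0.113,0],[-0.0194,0.113,0],[-0.0194,0.113,0],[-0.0194,0.113,0],[-0.0194,0.113,-0.03],[-0.0194,0.113,-0.03]], rot=[[0,0,0.1],[0,0,0.2],[0,0,0.297],[0,0,0.297],[0,0,0.297],[0,0,0.297]], grip=0.5, squeeze=25)

```text
time: 9.5
ee_pos: [0.4614, 0.1117, 0.1014]
eef_rot: [0.532, 0.847, -0.003, -0.001]
ft_force: [-2.0, 0.0, -1.1]
width: 0.0444
grip_force: 0.0
```

```bash
python3 - <<'E'
from h import *
s=r.read_state();print(np.round(s['joint_positions'],3),s['ee_pos'],s['eef_rot'],s['ft_force'],s['width'])
E
```

```text
[-1.014  0.126  0.729  2.019 -0.095  1.037  0.209] [0.46143245 0.11174724 0.10138266] [ 0.53184426  0.84683527 -0.00311426 -0.00141904] [-2.04793082  0.03865151 -1.14288846] 0.044436323354658636
```

arm_command(xyz=[[0,0,0],[0,0,0],[0,0,0]], rot=[[0,0,0],[0,0,0],[0,0,0]])

```text
time: 9.75
ee_pos: [0.4648, 0.1119, 0.1063]
eef_rot: [0.533, 0.846, 0.0, 0.0]
ft_force: [0.6, 0.7, -0.5]
width: 0.0435
grip_force: 0.0
```

```bash
python3 - <<'E'
from h import *
b=save('scene','s5.png');a=save('top','t5.png')
for l in('knob_grip','gear_centre'): look(l,'scene');look(l,'top')
cv2.imwrite('pics/c5.png',cv2.resize(b[175:235,230:290],(600,600),interpolation=2)[:,:,::-1])
s=r.read_state(); print(s['ee_pos'],proj('scene',s['ee_pos']))
E
```

```text
scene knob_grip spot 0.75 [0.4685 0.117  0.0791]
scene knob_grip spot 0.67 [0.4716 0.1113 0.0618]
top knob_grip spot 0.53 [0.466  0.1149 0.0845]
scene gear_centre spot 0.75 [ 0.5856 -0.5114 -0.0025]
scene gear_centre spot 0.62 [0.4877 0.0016 0.0208]
scene gear_centre spot 0.53 [ 0.6157 -0.1347  0.0098]
scene gear_centre spot 0.51 [ 0.6051 -0.2194  0.0116]
top gear_centre spot 0.68 [ 0.4818 -0.0006  0.0231]
top gear_centre spot 0.59 [ 0.5985 -0.2178  0.009 ]
top gear_centre spot 0.59 [ 0.6123 -0.1322  0.0072]
top gear_centre spot 0.47 [ 0.5931  0.2475 -0.0024]
[0.46449234 0.11231996 0.1059259 ] (np.float64(248.248724983211), np.float64(192.0750800321467))
```

arm_command(xyz=[[0.0025,0.001,0],[0.0025,0.001,-0.01],[0.0025,0.001,-0.015],[0.0025,0.001,-0.02],[0.0025,0.001,-0.02]], rot=[[0,0,0],[0,0,0],[0,0,0],[0,0,0],[0,0,0]])

```text
time: 10.47
ee_pos: [0.466, 0.1129, 0.0841]
eef_rot: [0.532, 0.846, -0.001, -0.0]
ft_force: [0.3, 0.3, -0.5]
width: 0.0435
grip_force: 0.0
```

arm_command(xyz=[[0,0,-0.005],[0,0,-0.01],[0,0,-0.014],[0,0,-0.014]], rot=[[0,0,0],[0,0,0],[0,0,0],[0,0,0]])

```text
time: 10.8
ee_pos: [0.4663, 0.1131, 0.0707]
eef_rot: [0.532, 0.847, -0.001, -0.0]
ft_force: [-0.1, -0.3, -0.0]
width: 0.0436
grip_force: 0.0
```

arm_command(xyz=[[0,0,0],[0,0,0],[0,0,0],[0,0,0],[0,0,0],[0,0,0],[0,0,0]], rot=[[0,0,0],[0,0,0],[0,0,0],[0,0,0],[0,0,0],[0,0,0],[0,0,0]], grip=0.05, squeeze=10)

```text
time: 11.38
ee_pos: [0.4682, 0.114, 0.072]
eef_rot: [0.532, 0.847, 0.001, 0.001]
ft_force: [6.7, 2.6, -5.0]
width: 0.0139
grip_force: 10.0
```

arm_command(xyz=[[0.002,0.001,0],[0.002,0.001,0],[0.002,0.001,0],[0.002,0.001,0]], rot=[[0,0,0],[0,0,0],[0,0,0],[0,0,0]])

```text
time: 11.72
ee_pos: [0.4684, 0.1141, 0.0714]
eef_rot: [0.532, 0.846, -0.0, -0.0]
ft_force: [-2.6, -1.8, 1.1]
width: 0.0139
grip_force: 10.0
```

arm_command(xyz=[[-0.0006,-0.0004,-0.002],[-0.0006,-0.0004,-0.004],[-0.0006,-0.0004,-0.004],[-0.0006,-0.0004,-0.004]], rot=[[0,0,0],[0,0,0],[0,0,0],[0,0,0]], squeeze=20)

```text
time: 12.05
ee_pos: [0.4685, 0.1141, 0.0681]
eef_rot: [0.532, 0.847, 0.0, -0.0]
ft_force: [-5.1, -0.6, 10.3]
width: 0.0139
grip_force: 20.0
```

```bash
cat > needle.py <<'E'
from fit import *
from scipy.ndimage import map_coordinates as mc
D={'scene':None,'top':None}
def centre(cam): # dial centre as this camera sees it (z .043 rim picks)
    return pix2w(cam,*full(cam,(431,358) if cam=='scene' else (606,223)),.043)[:2]
def measure(cam,im):
    c=centre(cam); g=im.astype(float); th=np.radians(np.arange(-100,120,.5)); R=np.arange(.012,.042,.001)
    P=[[proj(cam,[c[0]+q*np.cos(t),c[1]+q*np.sin(t),.0465]) for q in R] for t in th]; P=np.array(P)
    v=mc(g.mean(2),[P[...,1],P[...,0]],order=1)
    inner=v[:,:18].mean(1); outer=v[:,10:].mean(1); k=outer.argmin(); w_=np.clip(outer.mean()-25-outer,0,None); w_[abs(th-th[k])>.15]=0
    a=(w_*th).sum()/w_.sum()
    rd=(im[...,0]>140)&(im[...,1]<90)&(im[...,2]<90); vv,uu=np.nonzero(rd); u0,v0=proj(cam,[.543,-.083,.047]); m=np.hypot(uu-u0,vv-v0)<8
    p=pix2w(cam,uu[m].mean(),vv[m].mean(),.047)[:2]-c if m.any() else np.array([np.nan]*2)
    b=np.arctan2(p[1],p[0])
    print(cam,'needle',round(a,3),'mark',round(b,3),'remaining',round(a-b,3),'r',np.hypot(*p).round(4),'dark',outer.min().round(),m.sum())
def go():
    for cam in('scene','top'): measure(cam,r.camera(cam))
    s=r.read_state(); print(round(s['time'],2),s['ee_pos'].round(4),s['ft_force'].round(1),np.round(s['torque'],2),np.round(s['joint_positions'],2))
E
python3 -c "
from needle import *
for c in('scene','top'): measure(c,cv2.imread(f'pics/{c}0.png')[:,:,::-1])
go()"
```

```text
Traceback (most recent call last):
  File "needle.py", line 8, in measure
    P=[[proj(cam,[c[0]+q*np.cos(t),c[1]+q*np.sin(t),.0465]) for q in R] for t in th]; P=np.array(P)
        ~~~~^^^^^^^^^^^^^^^^^^^^^^^^^^^^^^^^^^^^^^^^^^^^^^^
  File "h.py", line 10, in proj
    m=r.camera_model(cam); q=np.linalg.inv(np.array(m['T']))@np.r_[p,1]
ValueError: time passes only in moves, steps and waits
```

arm_command(xyz=[[-0.001,0,-0.001],[-0.001,0,-0.001],[-0.001,0,-0.001]], rot=[[0,0,-0.03],[0,0,-0.06],[0,0,-0.06]])

```text
time: 12.3
ee_pos: [0.4684, 0.1141, 0.0675]
eef_rot: [0.558, 0.83, 0.001, 0.001]
ft_force: [-1.1, -2.2, 10.7]
width: 0.014
grip_force: 20.0
```

Too many model calls; cache the model and vectorise.

```bash
python3 - <<'E'
s=open('h.py').read()
s=s.replace("from bench import r\nimport numpy as np, cv2","from bench import r\nimport numpy as np, cv2, functools\n@functools.lru_cache\ndef cmod(c): return r.camera_model(c)\n@functools.lru_cache\ndef Tinv(c): return np.linalg.inv(np.array(cmod(c)['T']))")
s=s.replace("m=r.camera_model(cam); q=np.linalg.inv(np.array(m['T']))@","m=cmod(cam); q=Tinv(cam)@").replace("m=r.camera_model(cam); T","m=cmod(cam); T")
open('h.py','w').write(s)
E
python3 -c "
from needle import *
for c in('scene','top'): measure(c,cv2.imread(f'pics/{c}0.png')[:,:,::-1])
go()"
```

```text
scene needle 1.063 mark 0.403 remaining 0.66 r 0.0477 dark 91.0 2
top needle 1.066 mark 0.418 remaining 0.648 r 0.0484 dark 93.0 4
scene needle 1.063 mark 0.403 remaining 0.66 r 0.0477 dark 96.0 2
top needle 1.066 mark 0.413 remaining 0.653 r 0.0477 dark 96.0 3
12.4 [0.4684 0.1141 0.0675] [-2.1 -1.1 11.2] [-0.5   0.52 -0.09] [-1.    0.2   0.73  2.04 -0.16  0.96  0.2 ]
```

arm_command(xyz=[[0,0,-0.0007],[0,0,-0.0007],[0,0,-0.0007],[0,0,-0.0007],[0,0,-0.0007]], rot=[[0,0,-0.05],[0,0,-0.1],[0,0,-0.15],[0,0,-0.2],[0,0,-0.2]])

```text
time: 12.82
ee_pos: [0.4684, 0.1141, 0.0668]
eef_rot: [0.639, 0.769, 0.001, 0.001]
ft_force: [-2.0, -1.6, 10.8]
width: 0.0132
grip_force: 20.0
```

arm_command(xyz=[[0,0,-0.0008],[0,0,-0.0008],[0,0,-0.0008],[0,0,-0.0008],[0,0,-0.0008],[0,0,-0.0008]], rot=[[0,0,-0.06],[0,0,-0.12],[0,0,-0.18],[0,0,-0.24],[0,0,-0.3],[0,0,-0.3]])

```text
time: 13.32
ee_pos: [0.4684, 0.1141, 0.0661]
eef_rot: [0.747, 0.665, 0.001, 0.0]
ft_force: [-3.3, -0.8, 14.2]
width: 0.0141
grip_force: 20.0
```

```bash
python3 -c "
from needle import *
go(); look('ram','scene'); look('ram','top')"
```

```text
scene needle 1.063 mark 0.403 remaining 0.66 r 0.0477 dark 96.0 2
top needle 1.066 mark 0.418 remaining 0.648 r 0.0484 dark 96.0 4
13.42 [0.4684 0.1141 0.0661] [-2.  -1.6 13.5] [-0.53  0.76 -0.09] [-1.06  0.22  0.8   2.04 -0.19  0.96 -0.27]
scene ram spot 0.76 [0.4809 0.0246 0.0245]
scene ram spot 0.22 [0.4674 0.1138 0.0718]
top ram spot 0.42 [0.4829 0.021  0.0228]
```

arm_command(xyz=[[0,0,0],[0,0,0],[0,0,0],[0,0,0],[0,0,0],[0,0,0]], rot=[[0,0,-0.1],[0,0,-0.2],[0,0,-0.3],[0,0,-0.4],[0,0,-0.5],[0,0,-0.5]])

```text
time: 14.02
ee_pos: [0.4684, 0.1141, 0.0661]
eef_rot: [0.889, 0.458, 0.001, 0.0]
ft_force: [-2.7, -2.1, 13.9]
width: 0.0137
grip_force: 20.0
```

```bash
python3 -c "
from needle import *
go(); look('ram','scene'); look('ram','top')"
```

```text
scene needle 1.063 mark 0.403 remaining 0.66 r 0.0477 dark 95.0 2
top needle 1.066 mark 0.418 remaining 0.648 r 0.0484 dark 96.0 4
14.12 [0.4684 0.1141 0.0661] [-2.3 -1.2 13.9] [-0.58  0.78 -0.11] [-1.13  0.23  0.89  2.04 -0.22  0.96 -0.74]
scene ram spot 0.76 [0.4835 0.0228 0.0231]
scene ram spot 0.63 [0.4676 0.1125 0.0741]
scene ram spot 0.48 [ 0.6351 -0.3919 -0.0044]
top ram spot 0.45 [0.483  0.0221 0.0229]
```

arm_command(xyz=[[0,0,0],[0,0,0],[0,0,0],[0,0,0],[0,0,0],[0,0,0]], rot=[[0,0,-0.1],[0,0,-0.2],[0,0,-0.3],[0,0,-0.4],[0,0,-0.5],[0,0,-0.5]])

```text
time: 14.72
ee_pos: [0.4684, 0.1141, 0.066]
eef_rot: [0.975, 0.224, 0.001, -0.0]
ft_force: [-2.9, -2.5, 14.6]
width: 0.0136
grip_force: 20.0
```

```bash
python3 -c "
from needle import *
go(); look('ram','scene')"
```

```text
scene needle 1.063 mark 0.403 remaining 0.66 r 0.0477 dark 95.0 2
top needle 1.066 mark 0.418 remaining 0.648 r 0.0484 dark 97.0 4
14.82 [0.4684 0.1141 0.066 ] [-2.9 -1.4 13.5] [-0.51  0.8  -0.1 ] [-1.21  0.26  0.98  2.05 -0.26  0.96 -1.2 ]
scene ram spot 0.69 [0.4795 0.0198 0.0233]
```

arm_command(xyz=[[0,0,0],[0,0,0],[0,0,0],[0,0,0],[0,0,0],[0,0,0]], rot=[[0,0,-0.1],[0,0,-0.2],[0,0,-0.3],[0,0,-0.4],[0,0,-0.5],[0,0,-0.5]])

```text
time: 15.37
ee_pos: [0.4684, 0.1141, 0.066]
eef_rot: [1.0, -0.024, 0.001, -0.0]
ft_force: [-3.3, -1.4, 14.1]
width: 0.0136
grip_force: 20.0
```

```bash
python3 -c "
from needle import *
go(); look('ram','scene')"
```

```text
scene needle 0.921 mark 0.403 remaining 0.518 r 0.0477 dark 91.0 2
top needle 0.921 mark 0.418 remaining 0.503 r 0.0484 dark 102.0 4
15.47 [0.4684 0.1141 0.066 ] [-3.9 -1.8 15.2] [-0.38  0.82 -0.09] [-1.29  0.3   1.09  2.05 -0.32  0.97 -1.65]
scene ram spot 0.67 [0.4839 0.0154 0.0233]
```

Contact; needle moves. 0.51 rad remain; go 0.4.

arm_command(xyz=[[0,0,0],[0,0,0],[0,0,0],[0,0,0],[0,0,0]], rot=[[0,0,-0.1],[0,0,-0.2],[0,0,-0.3],[0,0,-0.38],[0,0,-0.38]])

```text
time: 15.93
ee_pos: [0.4684, 0.1141, 0.066]
eef_rot: [0.977, -0.212, 0.001, -0.0]
ft_force: [-2.4, -0.8, 14.2]
width: 0.014
grip_force: 20.0
```

```bash
python3 -c "
from needle import *
go()"
```

```text
scene needle 0.58 mark 0.403 remaining 0.177 r 0.0477 dark 93.0 2
top needle 0.591 mark 0.418 remaining 0.173 r 0.0484 dark 116.0 4
16.03 [0.4684 0.1141 0.066 ] [-3.  -1.3 13.9] [-0.3   0.87 -0.08] [-1.35  0.35  1.18  2.05 -0.39  0.99 -1.97]
```

arm_command(xyz=[[0,0,0],[0,0,0],[0,0,0],[0,0,0]], rot=[[0,0,-0.08],[0,0,-0.17],[0,0,-0.17],[0,0,-0.17]])

```text
time: 16.37
ee_pos: [0.4684, 0.1141, 0.066]
eef_rot: [0.957, -0.292, 0.001, -0.0]
ft_force: [-2.5, -0.9, 13.8]
width: 0.0138
grip_force: 20.0
```

```bash
python3 -c "
from needle import *
go()
b=save('scene','s9.png'); a=save('top','t9.png')
cv2.imwrite('pics/c9.png',np.hstack([cv2.resize(a[228:272,296:340],(390,390),interpolation=2),cv2.resize(b[238:278,282:331],(400,390),interpolation=2)])[:,:,::-1])"
```

```text
scene needle 0.413 mark 0.403 remaining 0.011 r 0.0477 dark 102.0 2
top needle 0.42 mark 0.418 remaining 0.001 r 0.0484 dark 111.0 4
16.47 [0.4684 0.1141 0.066 ] [-2.7 -1.  13.6] [-0.24  0.92 -0.01] [-1.38  0.37  1.22  2.05 -0.42  1.   -2.11]
```

View pics/c9.png

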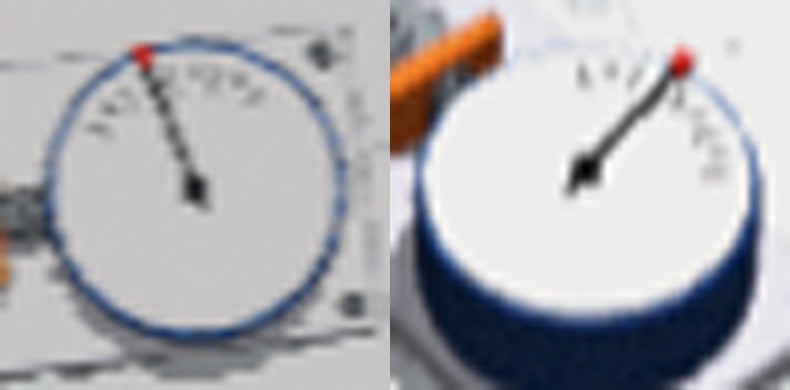

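arm_command(xyz=[[0,0,0.002],[0,0,0.004],[0,0,0.006],[0,0,0.006]], rot=[[0,0,0],[0,0,0],[0,0,0],[0,0,0]])

```text
time: 16.9
ee_pos: [0.4683, 0.1141, 0.0717]
eef_rot: [0.957, -0.291, 0.001, -0.001]
ft_force: [4.8, -0.6, 1.6]
width: 0.0139
grip_force: 20.0
```

arm_command(xyz=[[0,0,0],[0,0,0],[0,0,0],[0,0,0],[0,0,0.02],[0,0,0.05],[0,0,0.09],[0,0,0.12],[0,0,0.12],[0,0,0.12]], rot=[[0,0,0],[0,0,0],[0,0,0],[0,0,0],[0,0,0],[0,0,0],[0,0,0],[0,0,0],[0,0,0],[0,0,0]], grip=0.5)

```text
time: 17.73
ee_pos: [0.4678, 0.115, 0.1924]
eef_rot: [0.957, -0.291, -0.0, -0.003]
ft_force: [-0.9, 0.4, -0.4]
width: 0.0434
grip_force: 0.0
```

```bash
python3 -c "
from needle import *
go(); look('gear_centre','scene')"
```

```text
scene needle 0.414 mark 0.403 remaining 0.011 r 0.0477 dark 103.0 2
top needle 0.42 mark 0.418 remaining 0.001 r 0.0484 dark 110.0 4
17.83 [0.4664 0.1144 0.1902] [-0.5 -0.6  0.2] [-0.03  0.22 -0.  ] [-1.62 -0.03  1.3   1.92  0.03  1.23 -2.49]
scene gear_centre spot 0.71 [ 0.4866 -0.0044  0.018 ]
scene gear_centre spot 0.71 [ 0.605  -0.2181  0.0112]
scene gear_centre spot 0.71 [ 0.6173 -0.1317  0.0095]
scene gear_centre spot 0.35 [ 0.603   0.2531 -0.003 ]
```

Needle stands on the mark after release; hand in.

```bash
python3 -c "
from bench import r
print(r.close_job())"
```

```text
the job is handed in; nothing more can be done
None
```

The larger grey gear is clamped flat in the bay. The needle stands on the red mark within about 0.01 rad (0.5 mm at the tip) in both cameras, the knob is released with push readings of no more than about 15 N, and the job was handed in at about 18 s; the verdict was not shown.

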